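# Clamp the tool blank and hold the loupe at focus over its cutting tip

## Task

A tool blank lies in the groove of the inspection fixture: first swing the hold-down strap fully down onto it. Then pick up the loupe and hold it, upright and level, straight above the blank's cutting tip with its lower rim at the height of the pointer blade on the fixture's post. Finish while still holding it there, steady and touching nothing but the gripper; leave the pointer, the blank and the other things where they are.

Things in the scene. Friction and masses are not known exactly. Their poses are not given: they have to be found in the camera images.
- fixture: Steel inspection fixture, fixed to the bench, wherever it stands this time. Base plate 110 (x) x 170 (y) x 10 mm; origin on the bench, on the line of the groove. In its own frame: the grooved block (44 x 60 mm, rails up to 30 mm high) carries the blank along y; the strap's hinge lugs are on the +x side (up to 48 mm high); a round post of 10 mm diameter, 120 mm high, stands at x 0, y +104 mm and carries the pointer
- strap (a joint): Hinge of the hold-down strap, rad: 0 = fully down, strap level across the blank; positive = raised (up to 1.4). A stiff hinge (friction about 0.07 N m), the strap stays where it is left; no latch. Axis along the fixture's y
- strap_hinge (a point): Point on the strap's hinge axis, 42 mm above the bench
- strap_knob (a point): Centre of the black ball knob, 18 mm in diameter, at the free end of the strap, 85 mm from the hinge axis. With the strap down it is 42 mm above the bench on the fixture's -x side. The strap behind it is 12 mm wide and 8 mm thick. Pinched along the fixture's y, the ball turns between the fingers
- pointer (a joint): Height setting of the pointer collar on the post, m: the mark is 62 mm plus this value above the bench. Clamped by friction; to be left as it is
- pointer_mark (a point): The marked focal height: free end of the pointer's thin level blade (7 mm wide, 2 mm thick), on its top face. The blade points from the post towards the cutting tip and ends about 35 mm short of the tip, measured level; its collar has a radius of about 11 mm, and is 14 mm high
- cutting_tip (a point): Cutting tip of the tool blank: middle of the top edge at its pale ground end, which juts out of the groove on the pointer's side, 34 mm above the bench. The blank, 10 x 77 x 10 mm, lies loose along the fixture's y
- loupe_mid (a point): Black eye loupe standing upright on the bench, on its wide rim: centre of the barrel, 17 mm above the underside of the lower rim. 34 mm high, 37 mm in diameter at the lower rim, 31 mm at the top. Its z axis points up
- loupe_rim (a point): Centre of the underside of the loupe's lower rim (the end it stands on), 17 mm below loupe_mid
- loupe: The same loupe; origin at the centre of the underside of its lower rim, z axis along the barrel, up
- blank: The tool blank in the groove; origin at the centre of its underside, 24 mm above the bench, its y axis along the blank, pointing away from the cutting tip
- collet: Bystander: spring collet, 31 mm in diameter, 34 mm high, bright steel, slotted; origin at the centre of its underside. To be left alone
- pin: Bystander: steel stop pin, foot 22 mm in diameter, 41 mm high; origin at the centre of its underside. To be left alone
Not all that is in view belongs to the job. Of the things that look like the fixture, the larger one is meant.

How it is judged:
By the outcome, as a careful person would: the job done as asked, in the order asked, and still so for the second after the job is handed in, while the arm keeps its last pose, push and grip.
It also fails if it takes over 51 s, if anything falls off the work surface, if the arm or the gripper's body presses on something with over 40 N, if the wrist force passes 120 N, or if a joint passes its speed limit or range.

## Robot

A 6-joint arm with a two-finger parallel gripper is mounted at the origin on a cart in front of the work surface, level with it; the furniture and walls round the work are solid. World frame = base frame: x ahead of the robot, y to its left, z up, the work surface at z = 0. Lengths are in m, angles in rad, forces in N, time in s.
With the tool pointing down it reaches from about 0.35 to 0.975 m from the base axis. Payload 4.9 kg.
Tool frame: the origin (TCP) lies midway between the tips of the shut fingers; the grasp point (between the pads) lies 19 mm behind it; z points along the fingers, y is the line along which they close (so a half turn about z gives the same grasp; the last joint's range is limited). The gripper opens to 85 mm and grips with 20 to 120 N. Pads are 22 mm wide; open, the fingers measure 114 mm over their backs; the gripper's body (76 mm by 85 mm) begins 54 mm behind the grasp point. The pads swing forward as they close: fully open they stand 13 mm farther back than shut.
Start: joints at [-0.119, 0.053, 1.613, -0, 1.476, -0.119], TCP at [0.625, 0, 0.194] pointing down, gripper open.
Joint ranges: [-3.01, 3.01], [-1.01, 2.22], [0.06, 2.58], [-1.02, 4.17], [0.09, 2.62], [-3.14, 3.14]. Speed limits (rad/s): [2.57, 2.57, 3.14, 3.14, 3.14, 3.14].

## Interface

Orientations are given as a rotation vector (axis times angle).
In Python, from station import ctrl gives the robot as it stands.
- The arm moves only by the tool carry_out, never from a script. Its argument "moves" is a list of rows, each an object of numbers: "x", "y", "z": the shift along the tool's x, y, z in units of 25 mm (1.0 is 25 mm); "turn": the turn about the tool's z in rad. In form: [{"x": .., "y": .., "z": .., "turn": ..}, ...]. A call has exactly 8 rows; each row shifts and turns the commanded pose from where the row before left it, along the tool's axes as they then stand; what a row does not reach is not made up. A row lasts 1/10 s, in which the tool goes at most 50 mm and 8.59 degrees, less where a joint would pass 70% of its speed; a pose out of reach is approached as far as the arm can. A call is refused whole if a number of a shift passes 1 or a number of a turn 0.15, either way. A call with a gripper value outside its range is refused whole. "grip" is the finger opening in mm, from 0 to 85.4, set as the call begins (left out, the last holds). The fingers move at their own pace and stop on an object; "newtons" is the grip in N (left out, the last holds). Time passes only in rows, so rows that do not move let the fingers close, or fill a call up. It gives the time, the measured TCP pose, the force, the opening and the grip force at its end, in the units of the state.
- ctrl.get_obs(): the state, without advancing time (a new reading comes with each control period).
- ctrl.get_image(name): name is "scene" or "side" or "wrist"; returns the picture (420x560x3 uint8, red, green, blue); there is no depth.
- ctrl.calibration(name): a dict with "fx", "fy", "cx", "cy" (pixels), "k1" (the pictures are not rectified: a ray, as slopes to the right and down, at radius r is drawn at 1 + k1 r^2 times it, then the intrinsics apply), "R" (3x3) and "t" (3): a world point X has camera coordinates R X + t; the wrist camera has in their place "T_tool_cam" (4x4, takes a point from camera to tool coordinates, whose origin is the TCP and whose axes are the flange's). Camera axes: x right, y down, z forward; pixel columns grow to the right and rows downward; lengths in m; the calibration is good to about 2 mm. A picture is of the moment at which its call begins: read the wrist's pose just before it. calibration takes no time and is no camera call.
- ctrl.finish_job(): hands the job in; it is judged then, once.
Trained networks look in the newest picture that a camera, given by its name, has taken for a name from the list of things; names that differ only in an ending like _2 or _b are one class to them, and where a whole thing is asked for, a point or a joint stands for the part that bears it (a point fixed in the world has none). Each returns a list of dicts, best first, with "confidence" (0 to 1); they miss things now and then, are a little off and sometimes report something else, mostly with a low value. They report only what shows in the picture. A call takes as long as a camera call. They do not tell look-alikes from the thing itself.
- ctrl.look_for(camera, query): "rect" ([left, top, width, height] in pixels, round what is visible of it).
- ctrl.mark_of(camera, query): "pixel" ([column, row] in pixels: a listed point, or the origin of a listed thing).
The state is a dict: "t": time; "q": joint angles; "dq": joint speeds; "effort": joint torques, N m; "tool_pos": TCP position; "tool_rot": TCP orientation; "contact_force": force on the tool from outside, world axes, zero at the start; "wrist_torque": the same for the moment, N m; "opening": finger opening in m; "grip_force": force on a finger pad.
Only numpy, scipy, OpenCV 4.12 (cv2) and the standard library are available. Lean on these libraries where they do the work, as an engineer would, in place of code of your own. Each camera call takes 0.05 s, during which the arm holds its last target. There are 200 camera calls.

## Working session

There is one attempt and no reset: what is moved stays moved. The work goes in short steps, Python scripts to look and compute and a tool call to move; the robot and the scene stay as the last step left them, time stands still between calls to the robot, and variables do not carry over. Pictures are saved under pics/ and viewed, at most 10 in all, crops included, and the job is handed in when it is done.

Besides the shell and the picture viewer there is one more tool, called as name(argument=value, ...) on one line, values as JSON. carry_out: Moves the arm, as the interface text tells. Its arguments: {"type":"object","properties":{"moves":{"type":"array"},"grip":{"type":"number"},"newtons":{"type":"number"}},"required":["moves"]}

```bash
mkdir -p pics; ls
cat > h.py <<'E'
import numpy as np,cv2
from scipy.spatial.transform import Rotation as Ro
from scipy.optimize import least_squares
from station import ctrl
def cam(name,obs=None):
    c=ctrl.calibration(name)
    if 'R' in c: R,t=np.array(c['R']),np.array(c['t'])
    else:
        o=obs or ctrl.get_obs(); T=np.eye(4);T[:3,:3]=Ro.from_rotvec(o['tool_rot']).as_matrix();T[:3,3]=o['tool_pos']
        W=np.linalg.inv(T@np.array(c['T_tool_cam']));R,t=W[:3,:3],W[:3,3]
    return c,R,t
def proj(C,X):
    c,R,t=C;p=R@np.asarray(X)+t;s=p[:2]/p[2];s=s*(1+c['k1']*(s@s));return np.array([c['fx']*s[0]+c['cx'],c['fy']*s[1]+c['cy']])
def ray(C,px):
    c,R,t=C;d=np.array([(px[0]-c['cx'])/c['fx'],(px[1]-c['cy'])/c['fy']]);s=d.copy()
    for _ in range(20): s=d/(1+c['k1']*(s@s))
    return -R.T@t,R.T@np.array([s[0],s[1],1])
def atz(C,px,z):
    o,d=ray(C,px);return o+d*(z-o[2])/d[2]
def tri(L):
    A=np.zeros((3,3));b=np.zeros(3);
    for C,px in L:
        o,d=ray(C,px);d/=np.linalg.norm(d);P=np.eye(3)-np.outer(d,d);A+=P;b+=P@o
    X=np.linalg.solve(A,b);return X,[np.round(proj(C,X)-px,1) for C,px in L]
E
python3 - <<'E'
from h import *
np.set_printoptions(precision=3,suppress=True)
for n in ['scene','side','wrist']:
    C=cam(n);im=ctrl.get_image(n);cv2.imwrite(f'pics/{n}0.png',im[:,:,::-1])
    print(n,'campos',-C[1].T@C[2])
    for q in ['fixture','strap_hinge','strap_knob','pointer_mark','cutting_tip','loupe_mid','loupe_rim','collet','pin','blank']:
        print(q,[(np.round(d['pixel']).tolist(),round(d['confidence'],2)) for d in ctrl.mark_of(n,q)[:4]])
print(ctrl.get_obs())
a=cv2.imread('pics/scene0.png');b=cv2.imread('pics/side0.png')
cv2.imwrite('pics/both.png',cv2.resize(np.vstack([a,b]),None,fx=.714,fy=.714))
E
```

```text
pics
scene campos [0.202 0.631 0.945]
fixture [([268.0, 304.0], 0.66), ([323.0, 143.0], 0.41)]
strap_hinge [([303.0, 200.0], 0.73)]
strap_knob [([323.0, 154.0], 0.75), ([282.0, 304.0], 0.72), ([314.0, 188.0], 0.62)]
pointer_mark [([286.0, 219.0], 0.68), ([244.0, 308.0], 0.38)]
cutting_tip [([300.0, 224.0], 0.43)]
loupe_mid [([324.0, 144.0], 0.75), ([323.0, 154.0], 0.22)]
loupe_rim [([323.0, 149.0], 0.67), ([212.0, 365.0], 0.43)]
collet [([214.0, 364.0], 0.76)]
pin [([159.0, 329.0], 0.55)]
blank [([310.0, 218.0], 0.75)]
side campos [ 0.25  -0.924  0.538]
fixture [([269.0, 239.0], 0.68), ([270.0, 200.0], 0.28)]
strap_hinge [([285.0, 230.0], 0.65), ([251.0, 196.0], 0.57)]
strap_knob [([246.0, 185.0], 0.73), ([269.0, 201.0], 0.63), ([232.0, 196.0], 0.62)]
pointer_mark [([269.0, 201.0], 0.44), ([243.0, 184.0], 0.21)]
cutting_tip [([273.0, 217.0], 0.36)]
loupe_mid [([337.0, 277.0], 0.83)]
loupe_rim [([338.0, 285.0], 0.77), ([243.0, 185.0], 0.43)]
collet [([246.0, 184.0], 0.62)]
pin [([281.0, 183.0], 0.55)]
blank [([269.0, 234.0], 0.55)]
wrist campos [0.626 0.069 0.373]
fixture [([163.0, 237.0], 0.7), ([128.0, 30.0], 0.64)]
strap_hinge [([137.0, 42.0], 0.97), ([189.0, 268.0], 0.87)]
strap_knob [([79.0, 8.0], 0.95), ([119.0, 293.0], 0.66)]
pointer_mark [([156.0, 193.0], 0.72)]
cutting_tip [([161.0, 214.0], 0.81)]
loupe_mid []
loupe_rim []
collet []
pin []
blank [([154.0, 242.0], 0.96)]
{'t': 1.65, 'q': array([-0.119,  0.053,  1.613,  0.   ,  1.476, -0.119]), 'dq': array([-0.001,  0.   , -0.001, -0.001,  0.001,  0.001]), 'effort': array([ -0.001, -39.367, -37.045,  -0.   ,   0.001,   0.   ]), 'tool_pos': array([ 0.625, -0.   ,  0.194]), 'tool_rot': array([-2.222, -2.221, -0.   ]), 'contact_force': array([-0.365,  0.339,  0.136]), 'wrist_torque': array([0.003, 0.045, 0.01 ]), 'grip_force': 0.0, 'opening': 0.08541163701208046}
```

View pics/both.png

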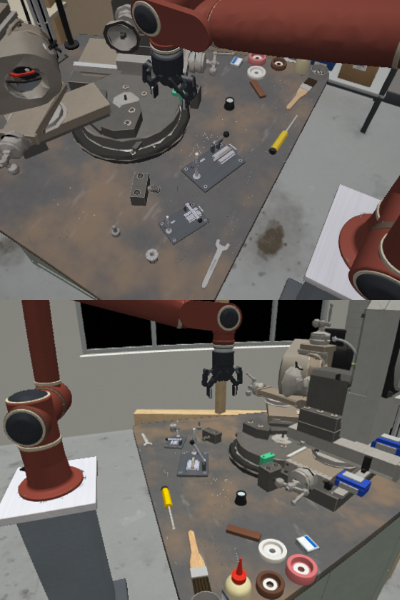

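View pics/wrist0.png

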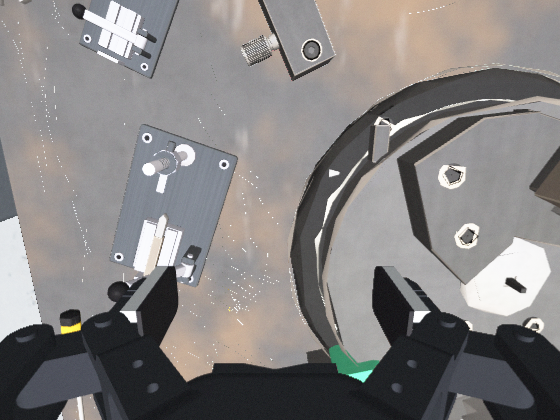

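Run:
```python
from h import *
np.set_printoptions(precision=4,suppress=True)
S,D,W=cam('scene'),cam('side'),cam('wrist')
print('knob',tri([(S,(314,188)),(D,(269,201)),(W,(119,293))]))
print('hinge z.042',atz(W,(189,268),.042),atz(S,(303,200),.042),atz(D,(285,230),.042))
print('tip .034',atz(W,(161,214),.034),atz(S,(300,224),.034),atz(D,(273,217),.034))
print('mark',tri([(W,(156,193)),(S,(286,219))]),[atz(W,(156,193),z) for z in(.06,.08)])
print('blank',atz(W,(154,242),.024)); 
for p in [(147,138),(224,163),(119,257),(194,283)]: print('screw',atz(W,p,.01))
print('loupe',tri([(S,(324,144)),(D,(337,277))]),atz(S,(324,144),.017),atz(D,(337,277),.017))
print(Ro.from_rotvec(ctrl.get_obs()['tool_rot']).as_matrix())
print(cam('wrist')[0]['T_tool_cam'])
im=cv2.imread('pics/wrist0.png')[110:320,60:260];cv2.imwrite('pics/c1.png',cv2.resize(im,None,fx=2.8,fy=2.8,interpolation=cv2.INTER_CUBIC))
```

```text
knob (array([ 0.4905, -0.0761,  0.1135]), [array([ 1.4, -0.3]), array([ 0.6, -0.4]), array([ 1.4, -2.5])])
hinge z.042 [ 0.5321 -0.0886  0.042 ] [ 0.5232 -0.0909  0.042 ] [ 0.5199 -0.108   0.042 ]
tip .034 [ 0.5043 -0.0291  0.034 ] [ 0.5008 -0.0332  0.034 ] [ 0.5156 -0.0181  0.034 ]
mark (array([0.5173, 0.0032, 0.0796]), [array([-0.6,  0.8]), array([-0.4,  0.3])]) [array([ 0.5107, -0.0003,  0.06  ]), array([0.5181, 0.0041, 0.08  ])]
blank [ 0.4896 -0.065   0.024 ]
screw [0.4886 0.0492 0.01  ]
screw [0.5704 0.0223 0.01  ]
screw [ 0.4405 -0.0895  0.01  ]
screw [ 0.5277 -0.1238  0.01  ]
loupe (array([ 0.5721, -0.2997,  0.0189]), [array([-0.8, -0.8]), array([-1.1,  0.6])]) [ 0.5698 -0.3     0.017 ] [ 0.5766 -0.2962  0.017 ]
[[ 0.0001  1.      0.    ]
 [ 1.     -0.0001  0.    ]
 [ 0.      0.     -1.    ]]
[[ 0.0002 -0.9617 -0.274   0.0691]
 [ 1.      0.0002  0.0002  0.0011]
 [-0.0001 -0.274   0.9617 -0.1788]
 [ 0.      0.      0.      1.    ]]
```

View pics/c1.png

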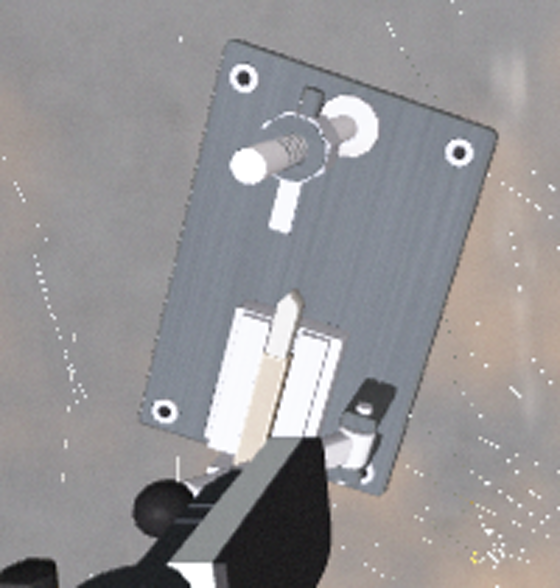

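Candidates: knobs at wrist (119,293) on the larger fixture and (79,8) on the smaller one; the collet at scene (214,364) is bright, while the loupe at scene (324,144) is black. The crop confirms the larger fixture, at wrist (170,210), with its strap raised and its knob at (119,293), so that's the one I'll use.

carry_out(moves=[{"x":-0.38,"y":-0.68},{"x":-0.38,"y":-0.68},{"x":-0.38,"y":-0.68},{"x":-0.38,"y":-0.68},{"x":-0.38,"y":-0.68},{"x":-0.38,"y":-0.68},{"x":-0.38,"y":-0.68},{"x":-0.38,"y":-0.68}])

```text
validation failed for argument at $.mo...
```

carry_out(moves=[{"turn":-0.15},{"turn":-0.15},{"turn":-0.15},{"turn":-0.15},{"turn":-0.15},{"turn":-0.15},{"turn":-0.15},{"turn":-0.15}])

```text
validation failed for argument at $.mo...
```

carry_out(moves=[{"turn":-0.04},{},{},{},{},{},{},{}])

```text
validation failed for argument at $.mo...
```

Run:
```python
from h import *
np.set_printoptions(precision=4,suppress=True)
W=cam('wrist');o=ctrl.get_obs();print(o['t'],o['tool_pos'],o['q']);print(Ro.from_rotvec(o['tool_rot']).as_matrix())
im=ctrl.get_image('wrist');cv2.imwrite('pics/w1.png',im[:,:,::-1])
zs=dict(strap_hinge=.042,strap_knob=.1135,pointer_mark=.08,cutting_tip=.034,blank=.024)
for q in zs:
    for d in ctrl.mark_of('wrist',q)[:3]: print(q,np.round(d['pixel'],1),round(d['confidence'],2),atz(W,d['pixel'],zs[q]))
```

```text
1.65 [ 0.625  -0.      0.1944] [-0.119   0.0527  1.6129  0.      1.476  -0.119 ]
[[ 0.0001  1.      0.    ]
 [ 1.     -0.0001  0.    ]
 [ 0.      0.     -1.    ]]
strap_hinge [187.2 267.5] 0.63 [ 0.5301 -0.088   0.042 ]
strap_hinge [142.4  43.2] 0.59 [0.5055 0.1353 0.042 ]
strap_knob [79.1  9.9] 0.97 [0.4897 0.1421 0.1135]
strap_knob [118.1 292.9] 0.95 [ 0.4882 -0.0785  0.1135]
pointer_mark [155.3 193.2] 0.76 [0.5174 0.0039 0.08  ]
cutting_tip [160.6 213.3] 0.68 [ 0.5039 -0.0283  0.034 ]
blank [154.6 242. ] 0.87 [ 0.4903 -0.065   0.024 ]
```

View pics/w1.png

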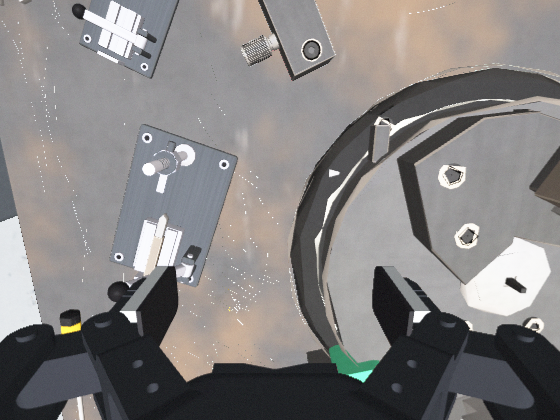

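The calls were refused and the view hasn't changed, since every row needs all four keys. I'll resend them that way.

carry_out(moves=[{"x":-0.38,"y":-0.68,"z":0,"turn":0},{"x":-0.38,"y":-0.68,"z":0,"turn":0},{"x":-0.38,"y":-0.68,"z":0,"turn":0},{"x":-0.38,"y":-0.68,"z":0,"turn":0},{"x":-0.38,"y":-0.68,"z":0,"turn":0},{"x":-0.38,"y":-0.68,"z":0,"turn":0},{"x":-0.38,"y":-0.68,"z":0,"turn":0},{"x":-0.38,"y":-0.68,"z":0,"turn":0}])

```text
t: 2.75
tool_pos: [0.4883, -0.0763, 0.1945]
tool_rot: [2.221, 2.221, 0.0]
contact_force: [0.1, -0.6, 0.5]
opening: 0.0853
grip_force: 0.0
```

carry_out(moves=[{"x":0,"y":0,"z":0,"turn":-0.15},{"x":0,"y":0,"z":0,"turn":-0.15},{"x":0,"y":0,"z":0,"turn":-0.15},{"x":0,"y":0,"z":0,"turn":-0.15},{"x":0,"y":0,"z":0,"turn":-0.15},{"x":0,"y":0,"z":0,"turn":-0.15},{"x":0,"y":0,"z":0,"turn":-0.15},{"x":0,"y":0,"z":0,"turn":-0.15}])

```text
t: 3.55
tool_pos: [0.489, -0.076, 0.1945]
tool_rot: [0.569, 3.089, -0.0]
contact_force: [-0.6, 0.0, -0.6]
opening: 0.0855
grip_force: 0.0
```

carry_out(moves=[{"x":0,"y":0,"z":0,"turn":-0.04},{"x":0,"y":0,"z":0,"turn":0},{"x":0,"y":0,"z":0,"turn":0},{"x":0,"y":0,"z":0,"turn":0},{"x":0,"y":0,"z":0,"turn":0},{"x":0,"y":0,"z":0,"turn":0},{"x":0,"y":0,"z":0,"turn":0},{"x":0,"y":0,"z":0,"turn":0}])

```text
t: 4.35
tool_pos: [0.489, -0.076, 0.1944]
tool_rot: [-0.517, -3.099, 0.0]
contact_force: [0.5, 0.6, 0.1]
opening: 0.0853
grip_force: 0.0
```

Run:
```python
from h import *
np.set_printoptions(precision=4,suppress=True)
W=cam('wrist');o=ctrl.get_obs();print(o['t'],o['tool_pos'],o['q']);print(Ro.from_rotvec(o['tool_rot']).as_matrix())
im=ctrl.get_image('wrist');cv2.imwrite('pics/w2.png',im[:,:,::-1])
zs=dict(strap_hinge=.042,strap_knob=.1135,pointer_mark=.08,cutting_tip=.034,blank=.024)
for q in zs:
    for d in ctrl.mark_of('wrist',q)[:3]: print(q,np.round(d['pixel'],1),round(d['confidence'],2),atz(W,d['pixel'],zs[q]))
```

```text
4.35 [ 0.489  -0.076   0.1944] [-0.3047 -0.2666  1.9081 -0.      1.5001 -1.5446]
[[-0.9458  0.3249 -0.    ]
 [ 0.3249  0.9458 -0.    ]
 [ 0.     -0.     -1.    ]]
strap_hinge [476.3 126.3] 0.97 [0.4948 0.1296 0.042 ]
strap_hinge [276.7 226.4] 0.75 [ 0.5288 -0.0873  0.042 ]
strap_knob [496.3  62.2] 0.93 [0.4393 0.1111 0.1135]
strap_knob [277.1 209.3] 0.55 [ 0.4924 -0.075   0.1135]
pointer_mark [363.4 199.1] 0.91 [0.5177 0.0001 0.08  ]
pointer_mark [558.  102.3] 0.47 [0.4895 0.177  0.08  ]
cutting_tip [318.4 187.3] 0.79 [ 0.5047 -0.0328  0.034 ]
blank [281.8 185.7] 0.94 [ 0.4925 -0.069   0.024 ]
```

View pics/w2.png

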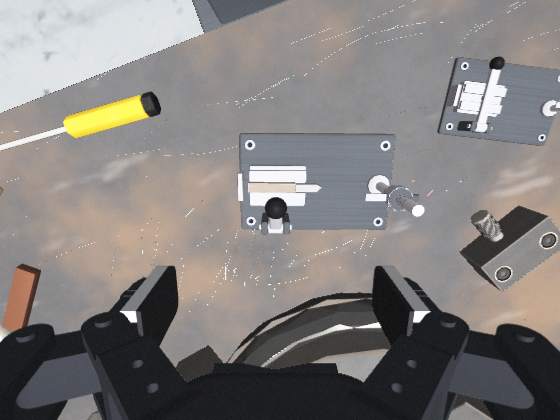

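Larger fixture is square in the view: knob at (276,208), hinge (277,226), tip (320,187), pointer blade end (364,199).

Run:
```python
from h import *
np.set_printoptions(precision=4,suppress=True)
S,D,W=cam('scene'),cam('side'),cam('wrist')
o=dict(tool_pos=[.625,0,.1944],tool_rot=Ro.from_matrix([[0,1,0],[1,0,0],[0,0,-1]]).as_rotvec());V=cam('wrist',o)
print('knob',tri([(S,(314,188)),(D,(269,201)),(V,(118.5,293)),(W,(276.5,208.8))]))
print('hinge',tri([(V,(188,267.7)),(W,(276.7,226.4))]))
print('mark',tri([(V,(155.6,193)),(W,(363.4,199.1))]))
print('tip',tri([(V,(160.8,213.6)),(W,(318.4,187.3))]))
```

```text
knob (array([ 0.4905, -0.0758,  0.1142]), [array([ 1.4, -0.4]), array([ 0.6, -0.7]), array([ 2.6, -3.2]), array([-1.1, -1. ])])
hinge (array([ 0.5294, -0.0881,  0.0419]), [array([-0.5, -0.8]), array([-0.6,  0.8])])
mark (array([0.5171, 0.0017, 0.079 ]), [array([1. , 1.5]), array([ 1.2, -1.3])])
tip (array([ 0.5038, -0.0312,  0.0337]), [array([1. , 1.4]), array([ 1.1, -1.3])])
```

carry_out(moves=[{"x":-0.04,"y":0,"z":0.49,"turn":0},{"x":0,"y":0,"z":0.49,"turn":0},{"x":0,"y":0,"z":0.49,"turn":0},{"x":0,"y":0,"z":0.49,"turn":0},{"x":0,"y":0,"z":0.49,"turn":0},{"x":0,"y":0,"z":0.49,"turn":0},{"x":0,"y":0,"z":0.49,"turn":0},{"x":0,"y":0,"z":0.49,"turn":0}], grip=50)

```text
t: 5.45
tool_pos: [0.4899, -0.0763, 0.0954]
tool_rot: [-0.517, -3.099, -0.0]
contact_force: [-0.3, -0.2, -0.2]
opening: 0.0498
grip_force: 0.0
```

carry_out(moves=[{"x":0,"y":0,"z":0,"turn":0},{"x":0,"y":0,"z":0,"turn":0},{"x":0,"y":0,"z":0,"turn":0},{"x":0,"y":0,"z":0,"turn":0},{"x":0,"y":0,"z":0,"turn":0},{"x":0,"y":0,"z":0,"turn":0},{"x":0,"y":0,"z":0,"turn":0},{"x":0,"y":0,"z":0,"turn":0}], grip=5, newtons=25)

```text
t: 6.25
tool_pos: [0.49, -0.0763, 0.0965]
tool_rot: [0.517, 3.099, -0.0]
contact_force: [0.1, -0.1, 0.2]
opening: 0.005
grip_force: 0.0
```

Run:
```python
from h import *
np.set_printoptions(precision=4,suppress=True)
W=cam('wrist')
for n in ['wrist','scene','side']:
    im=ctrl.get_image(n)[:,:,::-1]
    if n=='wrist': A=im
    if n=='scene': B=cv2.resize(im[150:255,240:380],(560,420),interpolation=cv2.INTER_CUBIC)
    for d in ctrl.mark_of(n,'strap_knob')[:3]: print(n,np.round(d['pixel'],1),round(d['confidence'],2),atz(cam(n),d['pixel'],.115))
cv2.imwrite('pics/w3.png',cv2.resize(np.hstack([A,B]),None,fx=.71,fy=.71))
```

```text
wrist [276.8 256.7] 0.67 [ 0.4916 -0.0758  0.115 ]
scene [317.  187.4] 0.48 [ 0.4876 -0.0773  0.115 ]
scene [280.9 304.4] 0.46 [0.4219 0.2014 0.115 ]
side [286.3 229.3] 0.57 [ 0.4838 -0.2261  0.115 ]
side [232.2 194. ] 0.53 [ 0.4099 -0.0117  0.115 ]
side [271.2 201.9] 0.5 [ 0.4913 -0.0874  0.115 ]
```

View pics/w3.png

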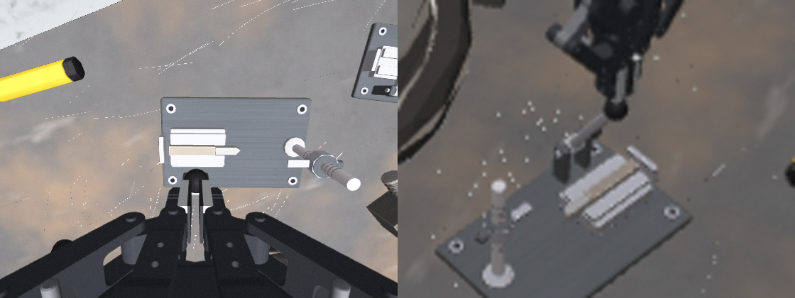

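The wrist view shows the dark ball at about (275,248), just past the shut fingertips. The scene crop shows it at or below the tips, so the grasp missed it. I'll re-triangulate.

Run:
```python
from h import *
np.set_printoptions(precision=4,suppress=True)
S,D,W=cam('scene'),cam('side'),cam('wrist')
R=Ro.from_rotvec(ctrl.get_obs()['tool_rot'])
V=cam('wrist',dict(tool_pos=[.489,-.076,.1944],tool_rot=R.as_rotvec()))
print('wrists',tri([(V,(276.5,208.8)),(W,(276.8,250))]))
print('S+W',tri([(S,(317,187.4)),(W,(276.8,250))]))
print('SD',tri([(S,(317,187.4)),(D,(271,202))]))
print('tips',proj(W,ctrl.get_obs()['tool_pos']),proj(S,ctrl.get_obs()['tool_pos']))
print('hyp',[(a,proj(S,p),proj(D,p),proj(W,p)) for a in(.8,.9,1.,1.1,1.2) for p in [np.array([.5294-.0804*np.cos(a)*1,-.0881+.0277*np.cos(a),.042+.085*np.sin(a)])]])
im=cv2.imread('pics/w3.png')
i=ctrl.get_image('wrist')[:,:,::-1];cv2.imwrite('pics/w4.png',cv2.resize(i[210:330,200:360],None,fx=4,fy=4,interpolation=cv2.INTER_CUBIC))
```

```text
wrists (array([ 0.4979, -0.0775,  0.09  ]), [array([-0.2,  0. ]), array([ 0.4, -0. ])])
S+W (array([ 0.4864, -0.074 ,  0.1189]), [array([-0., -0.]), array([-0. , -0.2])])
SD (array([ 0.4908, -0.0813,  0.1111]), [array([-0.7, -0.6]), array([-0.7,  0.3])])
tips [274.7248 241.5105] [315.2182 193.3169]
hyp [(0.8, array([321.0092, 196.446 ]), array([262.2438, 204.1464]), array([277.9348, 214.7954])), (0.9, array([318.996 , 192.9226]), array([264.7593, 202.129 ]), array([277.9979, 229.2244])), (1.0, array([316.776 , 189.4666]), array([267.5075, 200.3443]), array([278.0457, 244.739 ])), (1.1, array([314.3756, 186.1195]), array([270.4602, 198.8137]), array([278.0765, 261.018 ])), (1.2, array([311.8239, 182.9216]), array([273.5859, 197.5555]), array([278.0887, 277.6874]))]
```

View pics/w4.png

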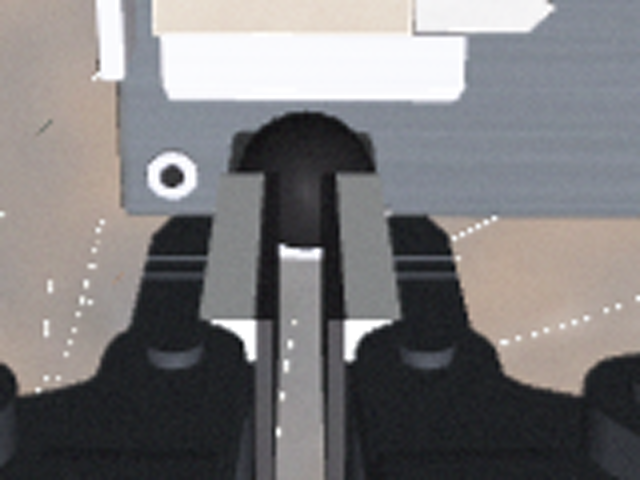

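Run:
```python
from h import *
np.set_printoptions(precision=1,suppress=True)
W=cam('wrist');o=ctrl.get_obs();R=Ro.from_rotvec(o['tool_rot']).as_matrix();print(W[0]['fx'],o['opening'])
f=lambda x,y,z: proj(W,R@np.array([x,y,z])+o['tool_pos'])
for x in (.011,-.011):
    for z in (0,-.008,-.019,-.03,-.04,-.054): print(x,z,f(x,-.0025,z),f(x,.0025,z),f(x,.0095,z))
for r in [(x,z,f(x,0,z)) for x in(0,.01,.02,.03) for z in(.02,.01,0,-.01,-.02)]: print(*r)
```

```text
329.165487473706 0.005108463883365964
0.011 0 [270.3 223.4] [279.1 223.4] [291.4 223.4]
0.011 -0.008 [270.2 227.9] [279.3 227.9] [292.1 227.9]
0.011 -0.019 [269.9 234.7] [279.6 234.7] [293.2 234.7]
0.011 -0.03 [269.6 242.5] [280.  242.5] [294.5 242.5]
0.011 -0.04 [269.3 250.5] [280.3 250.4] [295.8 250.4]
0.011 -0.054 [268.8 263.5] [280.9 263.5] [297.9 263.5]
-0.011 0 [270.5 259. ] [279. 259.] [290.9 259. ]
-0.011 -0.008 [270.3 264.8] [279.2 264.8] [291.5 264.8]
-0.011 -0.019 [270.1 273.7] [279.4 273.7] [292.6 273.7]
-0.011 -0.03 [269.8 283.6] [279.8 283.6] [293.8 283.6]
-0.011 -0.04 [269.5 293.8] [280.1 293.8] [295.  293.8]
-0.011 -0.054 [269.1 310.5] [280.7 310.5] [296.9 310.5]
0 0.02 [274.7 230.2]
0 0.01 [274.7 235.6]
0 0 [274.7 241.5]
0 -0.01 [274.7 248. ]
0 -0.02 [274.8 255.3]
0.01 0.02 [274.7 215.2]
0.01 0.01 [274.7 219.9]
0.01 0 [274.7 225.1]
0.01 -0.01 [274.8 230.8]
0.01 -0.02 [274.8 237.2]
0.02 0.02 [274.7 199.8]
0.02 0.01 [274.7 203.8]
0.02 0 [274.7 208.2]
0.02 -0.01 [274.8 213.1]
0.02 -0.02 [274.8 218.6]
0.03 0.02 [274.7 183.9]
0.03 0.01 [274.7 187.2]
0.03 0 [274.7 190.8]
0.03 -0.01 [274.8 194.8]
0.03 -0.02 [274.8 199.3]
```

The ball (row ~252, about 31 px wide) sits just below the visible fingertips. Those tips show up about 35 mm short of the nominal TCP. I'll open, go 30 mm lower and grip again.

carry_out(moves=[{"x":0,"y":0,"z":0,"turn":0},{"x":0,"y":0,"z":0,"turn":0},{"x":0,"y":0,"z":0,"turn":0},{"x":0,"y":0,"z":0,"turn":0},{"x":0,"y":0,"z":0.3,"turn":0},{"x":0,"y":0,"z":0.3,"turn":0},{"x":0,"y":0,"z":0.3,"turn":0},{"x":0,"y":0,"z":0.3,"turn":0}], grip=50)

```text
t: 7.4
tool_pos: [0.4895, -0.0762, 0.0652]
tool_rot: [-0.517, -3.098, -0.0]
contact_force: [1.0, -0.1, 0.1]
opening: 0.0499
grip_force: 0.0
```

carry_out(moves=[{"x":0,"y":0,"z":0,"turn":0},{"x":0,"y":0,"z":0,"turn":0},{"x":0,"y":0,"z":0,"turn":0},{"x":0,"y":0,"z":0,"turn":0},{"x":0,"y":0,"z":0,"turn":0},{"x":0,"y":0,"z":0,"turn":0},{"x":0,"y":0,"z":0,"turn":0},{"x":0,"y":0,"z":0,"turn":0}], grip=5, newtons=25)

```text
t: 8.2
tool_pos: [0.4901, -0.0759, 0.0665]
tool_rot: [0.517, 3.098, 0.002]
contact_force: [1.6, 4.5, -2.0]
opening: 0.0164
grip_force: 24.4
```

Run:
```python
from h import *
i=ctrl.get_image('wrist')[:,:,::-1];cv2.imwrite('pics/w5.png',i[150:,100:460])
S=ctrl.get_image('scene')[:,:,::-1];cv2.imwrite('pics/s5.png',cv2.resize(S[120:240,240:400],None,fx=4,fy=4))
a=cv2.resize(S[150:240,270:390],(360,270));cv2.imwrite('pics/m5.png',np.hstack([i[150:,100:460],a]))
```

```text
(no output)
```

View pics/m5.png

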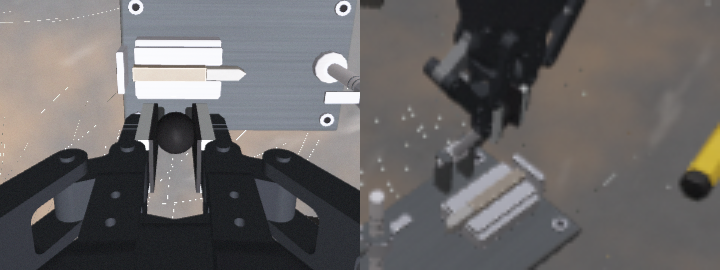

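The knob is now held between the pads (wrist (275,282), opening 16 mm). I'll follow the arc halfway and check.

carry_out(moves=[{"x":0.184,"y":0,"z":0.124,"turn":0},{"x":0.184,"y":0,"z":0.124,"turn":0},{"x":0.164,"y":0,"z":0.146,"turn":0},{"x":0.164,"y":0,"z":0.146,"turn":0},{"x":0.146,"y":0,"z":0.168,"turn":0},{"x":0.146,"y":0,"z":0.168,"turn":0},{"x":0.122,"y":0,"z":0.184,"turn":0},{"x":0.122,"y":0,"z":0.184,"turn":0}])

```text
t: 9.1
tool_pos: [0.4615, -0.0658, 0.0364]
tool_rot: [0.517, 3.097, 0.002]
contact_force: [1.1, 6.6, 3.5]
opening: 0.016
grip_force: 25.3
```

Run:
```python
from h import *
np.set_printoptions(precision=4,suppress=True)
W=cam('wrist');i=ctrl.get_image('wrist')[:,:,::-1];o=ctrl.get_obs();print(o['tool_pos'],o['contact_force'],o['opening'],o['grip_force'])
for d in ctrl.mark_of('wrist','strap_knob')[:3]: print(d,atz(W,d['pixel'],.084))
a=np.array([.5294,-.0881,.042])
for t in (.3,.4,.5,.6,.7,.8): print(t,proj(W,a+.085*np.array([-.946*np.cos(t),.325*np.cos(t),np.sin(t)])))
D=ctrl.get_image('side')[:,:,::-1];a=cv2.resize(D[170:260,220:340],(360,270),interpolation=cv2.INTER_CUBIC);cv2.imwrite('pics/m6.png',np.hstack([i[150:,100:460],a]))
```

```text
[ 0.4608 -0.0656  0.0354] [0.0954 5.6333 1.6349] 0.016043953247530385 25.26720106601715
{'pixel': [275.0, 283.7], 'confidence': 0.56} [ 0.463  -0.0664  0.084 ]
0.3 [277.0024 245.4476]
0.4 [277.1471 257.7932]
0.5 [277.2934 272.5923]
0.6 [277.4384 289.8412]
0.7 [277.5781 309.4302]
0.8 [277.7085 331.1205]
```

View pics/m6.png

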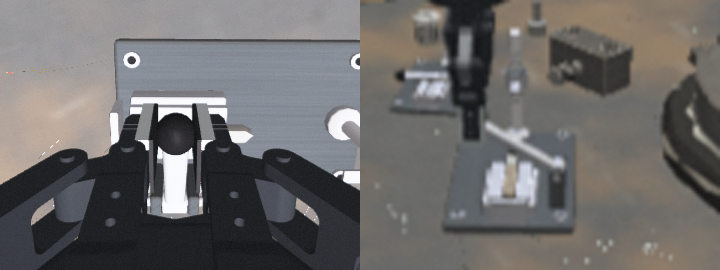

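Side view: the strap follows to about 0.55 rad, with the tips only about 12 mm below the ball. Continuing to level.

carry_out(moves=[{"x":0.096,"y":0,"z":0.198,"turn":0},{"x":0.096,"y":0,"z":0.198,"turn":0},{"x":0.07,"y":0,"z":0.21,"turn":0},{"x":0.07,"y":0,"z":0.21,"turn":0},{"x":0.044,"y":0,"z":0.216,"turn":0},{"x":0.044,"y":0,"z":0.216,"turn":0},{"x":0.014,"y":0,"z":0.22,"turn":0},{"x":0.014,"y":0,"z":0.22,"turn":0}])

```text
t: 10.05
tool_pos: [0.4504, -0.062, -0.0066]
tool_rot: [-0.518, -3.098, -0.002]
contact_force: [0.7, 7.3, 2.2]
opening: 0.0157
grip_force: 25.7
```

carry_out(moves=[{"x":0,"y":0,"z":0.04,"turn":0},{"x":0,"y":0,"z":0.04,"turn":0},{"x":0,"y":0,"z":0,"turn":0},{"x":0,"y":0,"z":0,"turn":0},{"x":0,"y":0,"z":0,"turn":0},{"x":0,"y":0,"z":0,"turn":0},{"x":0,"y":0,"z":0,"turn":0},{"x":0,"y":0,"z":0,"turn":0}])

```text
t: 10.85
tool_pos: [0.4503, -0.0619, -0.0086]
tool_rot: [-0.518, -3.098, -0.003]
contact_force: [0.6, 6.6, -0.2]
opening: 0.0162
grip_force: 25.6
```

carry_out(moves=[{"x":0,"y":0,"z":0.04,"turn":0},{"x":0,"y":0,"z":0.04,"turn":0},{"x":0,"y":0,"z":0.04,"turn":0},{"x":0,"y":0,"z":0.04,"turn":0},{"x":0,"y":0,"z":0,"turn":0},{"x":0,"y":0,"z":0,"turn":0},{"x":0,"y":0,"z":0,"turn":0},{"x":0,"y":0,"z":0,"turn":0}])

```text
t: 11.65
tool_pos: [0.4506, -0.0621, -0.0116]
tool_rot: [-0.518, -3.098, -0.002]
contact_force: [-2.2, 7.1, 6.1]
opening: 0.0161
grip_force: 26.1
```

Run:
```python
from h import *
np.set_printoptions(precision=4,suppress=True)
W=cam('wrist');i=ctrl.get_image('wrist')[:,:,::-1];o=ctrl.get_obs();print(o['tool_pos'],o['contact_force'],o['opening'],o['grip_force'])
for d in ctrl.mark_of('wrist','strap_knob')[:1]: print(d,atz(W,d['pixel'],.042))
a=np.array([.5294,-.0881,.042])
for t in (-.03,0,.03,.1,.2): print(t,proj(W,a+.085*np.array([-.946*np.cos(t),.325*np.cos(t),np.sin(t)])))
D=ctrl.get_image('side')[:,:,::-1];a=cv2.resize(D[180:250,220:310],(600,466),interpolation=cv2.INTER_CUBIC);cv2.imwrite('pics/m7.png',a)
```

```text
[ 0.4506 -0.0621 -0.0116] [-2.4109  7.0219  5.8215] 0.01594365979076994 26.08863115310669
{'pixel': [275.6, 281.9], 'confidence': 0.69} [ 0.4484 -0.0611  0.042 ]
-0.03 [277.3142 279.8085]
0 [277.3754 282.5767]
0.03 [277.4384 285.6119]
0.1 [277.5921 293.79  ]
0.2 [277.8284 308.3546]
```

View pics/m7.png

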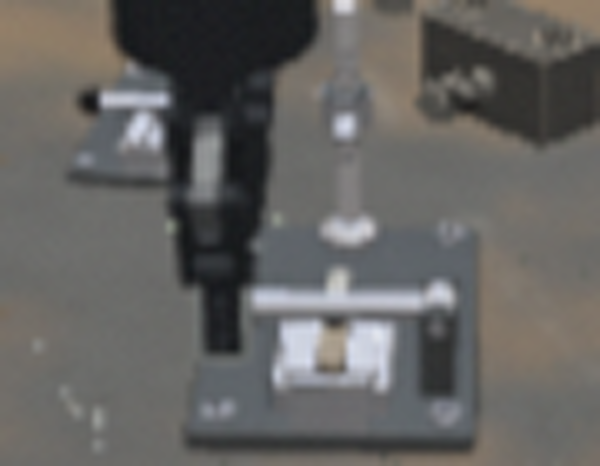

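Side view: the strap is level across the blank with the knob at the fingertips, and it resists at about 6 N, so it's fully down. Releasing and rising.

carry_out(moves=[{"x":0,"y":0,"z":0,"turn":0},{"x":0,"y":0,"z":0,"turn":0},{"x":0,"y":0,"z":0,"turn":0},{"x":0,"y":0,"z":0,"turn":0},{"x":0,"y":0,"z":0,"turn":0},{"x":0,"y":0,"z":-0.2,"turn":0},{"x":0,"y":0,"z":-0.4,"turn":0},{"x":0,"y":0,"z":-0.6,"turn":0}], grip=50)

```text
t: 12.6
tool_pos: [0.4496, -0.0625, 0.0174]
tool_rot: [-0.517, -3.097, -0.0]
contact_force: [0.4, -0.1, -0.4]
opening: 0.0498
grip_force: 0.0
```

carry_out(moves=[{"x":0,"y":0,"z":-0.9,"turn":0},{"x":0,"y":0,"z":-0.9,"turn":0},{"x":0,"y":0,"z":-0.9,"turn":0},{"x":0,"y":0,"z":-0.9,"turn":0},{"x":0,"y":0,"z":-0.9,"turn":0},{"x":0,"y":0,"z":-0.9,"turn":0},{"x":0,"y":0,"z":-0.9,"turn":0},{"x":0,"y":0,"z":-0.9,"turn":0}], grip=60)

```text
t: 13.4
tool_pos: [0.4502, -0.0627, 0.1991]
tool_rot: [0.517, 3.097, -0.0]
contact_force: [-0.5, 0.2, -0.8]
opening: 0.06
grip_force: 0.0
```

carry_out(moves=[{"x":0,"y":0,"z":0,"turn":0.15},{"x":0,"y":0,"z":0,"turn":0.15},{"x":0,"y":0,"z":0,"turn":0.15},{"x":0,"y":0,"z":0,"turn":0.15},{"x":0,"y":0,"z":0,"turn":0.15},{"x":0,"y":0,"z":0,"turn":0.15},{"x":0,"y":0,"z":0,"turn":0.15},{"x":0,"y":0,"z":0,"turn":0.15}])

```text
t: 14.2
tool_pos: [0.4502, -0.0627, 0.1981]
tool_rot: [2.183, 2.258, 0.001]
contact_force: [-0.4, -0.1, -0.6]
opening: 0.0601
grip_force: 0.0
```

Run:
```python
from h import *
np.set_printoptions(precision=4,suppress=True)
o=ctrl.get_obs();W=cam('wrist',o);print(o['t'],o['tool_pos']);R=Ro.from_rotvec(o['tool_rot']).as_matrix();print(R)
D=cam('side');S=cam('scene')
ctrl.get_image('wrist');ctrl.get_image('side');ctrl.get_image('scene')
zs=dict(strap_hinge=.042,strap_knob=.042,pointer_mark=.079,cutting_tip=.034)
for q in zs:
    for d in ctrl.mark_of('wrist',q)[:2]: print(q,np.round(d['pixel'],1),round(d['confidence'],2),atz(W,d['pixel'],zs[q]))
for n,C in(('side',D),('scene',S)):
  for d in ctrl.mark_of(n,'strap_knob')[:3]: print(n,d,atz(C,d['pixel'],.042))
print('to loupe, tool units',R.T@(np.array([.572,-.299,o['tool_pos'][2]])-o['tool_pos'])/.025)
```

```text
14.2 [ 0.4502 -0.0627  0.1981]
[[-0.0339  0.9994  0.001 ]
 [ 0.9994  0.0339 -0.0004]
 [-0.0005  0.001  -1.    ]]
strap_hinge [346.9 213.6] 0.87 [ 0.529  -0.0876  0.042 ]
strap_knob [270.4 184.8] 0.96 [ 0.447  -0.0594  0.042 ]
pointer_mark [353.3 124.5] 0.76 [0.518  0.0039 0.079 ]
cutting_tip [358.6 353.5] 0.62 [ 0.5622 -0.2685  0.034 ]
side {'pixel': [231.1, 192.9], 'confidence': 0.62} [0.4359 0.1546 0.042 ]
side {'pixel': [251.3, 226.2], 'confidence': 0.6} [ 0.4445 -0.0627  0.042 ]
scene {'pixel': [284.8, 304.6], 'confidence': 0.72} [0.4346 0.1605 0.042 ]
scene {'pixel': [330.1, 223.3], 'confidence': 0.64} [ 0.4431 -0.0601  0.042 ]
to loupe, tool units [-9.6127  4.5474  0.009 ]
```

carry_out(moves=[{"x":-0.9,"y":0.4,"z":0,"turn":0},{"x":-0.9,"y":0.4,"z":0,"turn":0},{"x":-0.9,"y":0.4,"z":0,"turn":0},{"x":-0.9,"y":0.4,"z":0,"turn":0},{"x":-0.9,"y":0.4,"z":0,"turn":0},{"x":-0.9,"y":0.4,"z":0,"turn":0},{"x":-0.9,"y":0.4,"z":0,"turn":0},{"x":-0.9,"y":0.4,"z":0,"turn":0}], grip=60)

```text
t: 15.45
tool_pos: [0.5377, -0.2403, 0.1969]
tool_rot: [-2.176, -2.266, 0.0]
contact_force: [0.4, -0.7, 0.0]
opening: 0.0601
grip_force: 0.0
```

carry_out(moves=[{"x":-0.8,"y":0.45,"z":0,"turn":0},{"x":-0.8,"y":0.45,"z":0,"turn":0},{"x":-0.8,"y":0.45,"z":0,"turn":0},{"x":0,"y":0,"z":0,"turn":0.125},{"x":0,"y":0,"z":0,"turn":0.12},{"x":0,"y":0,"z":0,"turn":0.12},{"x":0,"y":0,"z":0,"turn":0},{"x":0,"y":0,"z":0,"turn":0}])

```text
t: 16.25
tool_pos: [0.5734, -0.2979, 0.1969]
tool_rot: [-2.549, -1.836, 0.0]
contact_force: [0.0, 0.4, -0.1]
opening: 0.0598
grip_force: 0.0
```

Run:
```python
from h import *
np.set_printoptions(precision=4,suppress=True)
o=ctrl.get_obs();W=cam('wrist',o);print(o['t'],o['tool_pos']);R=Ro.from_rotvec(o['tool_rot']).as_matrix();print(R)
ctrl.get_image('wrist')
zs=dict(loupe_mid=.017,loupe_rim=0)
for q in zs:
    for d in ctrl.mark_of('wrist',q)[:2]:
        X=atz(W,d['pixel'],zs[q]);print(q,np.round(d['pixel'],1),round(d['confidence'],2),X,R.T@(X-o['tool_pos'])/.025)
print(ctrl.look_for('wrist','loupe')[:2])
```

```text
16.25 [ 0.5734 -0.2979  0.1969]
[[ 0.3166  0.9486 -0.0003]
 [ 0.9486 -0.3166  0.0002]
 [ 0.0001 -0.0003 -1.    ]]
loupe_mid [277.1 180.9] 0.78 [ 0.5782 -0.2957  0.017 ] [0.1447 0.1567 7.1972]
loupe_rim [273.8 177.7] 0.67 [ 0.5749 -0.2939  0.    ] [0.1691 0.0095 7.8773]
loupe_rim [275.8 180.5] 0.16 [ 0.5761 -0.2978  0.    ] [0.0386 0.1018 7.8772]
[{'rect': [260.7, 162.6, 30.6, 34.9], 'confidence': 0.91}]
```

carry_out(moves=[{"x":0.1,"y":0.1,"z":0.9,"turn":0},{"x":0,"y":0,"z":0.9,"turn":0},{"x":0,"y":0,"z":0.9,"turn":0},{"x":0,"y":0,"z":0.9,"turn":0},{"x":0,"y":0,"z":0.9,"turn":0},{"x":0,"y":0,"z":0.9,"turn":0},{"x":0,"y":0,"z":0.9,"turn":0},{"x":0,"y":0,"z":0.7,"turn":0}])

```text
t: 17.25
tool_pos: [0.5761, -0.296, 0.0205]
tool_rot: [-2.55, -1.833, 0.001]
contact_force: [-0.4, -0.0, -0.1]
opening: 0.0602
grip_force: 0.0
```

Run:
```python
from h import *
np.set_printoptions(precision=4,suppress=True)
o=ctrl.get_obs();W=cam('wrist',o);print(o['t'],o['tool_pos'],o['contact_force']);R=Ro.from_rotvec(o['tool_rot']).as_matrix()
im=ctrl.get_image('wrist');cv2.imwrite('pics/l1.png',im[:,:,::-1])
zs=dict(loupe_mid=.017,loupe_rim=0)
for q in zs:
    for d in ctrl.mark_of('wrist',q)[:2]:
        X=atz(W,d['pixel'],zs[q]);print(q,np.round(d['pixel'],1),round(d['confidence'],2),X,R.T@(X-o['tool_pos'])/.025)
print(ctrl.look_for('wrist','loupe')[:2])
```

```text
17.25 [ 0.5761 -0.296   0.0205] [-0.4016 -0.0241 -0.0605]
loupe_mid [277.1 239.9] 0.89 [ 0.5789 -0.2961  0.017 ] [0.0315 0.1067 0.1403]
loupe_rim [275.7 229.4] 0.69 [ 0.5784 -0.2952  0.    ] [0.061  0.0757 0.8203]
[{'rect': [245.7, 201.2, 59.3, 76.3], 'confidence': 0.6}]
```

carry_out(moves=[{"x":0.04,"y":0.09,"z":0.3,"turn":0},{"x":0,"y":0,"z":0.3,"turn":0},{"x":0,"y":0,"z":0.3,"turn":0},{"x":0,"y":0,"z":0.3,"turn":0},{"x":0,"y":0,"z":0.3,"turn":0},{"x":0,"y":0,"z":0.2,"turn":0},{"x":0,"y":0,"z":0.2,"turn":0},{"x":0,"y":0,"z":0,"turn":0}])

```text
t: 18.25
tool_pos: [0.5785, -0.2957, -0.0265]
tool_rot: [-2.55, -1.832, 0.001]
contact_force: [0.4, -1.0, 0.5]
opening: 0.0599
grip_force: 0.0
```

carry_out(moves=[{"x":0,"y":0,"z":0,"turn":0},{"x":0,"y":0,"z":0,"turn":0},{"x":0,"y":0,"z":0,"turn":0},{"x":0,"y":0,"z":0,"turn":0},{"x":0,"y":0,"z":0,"turn":0},{"x":0,"y":0,"z":0,"turn":0},{"x":0,"y":0,"z":0,"turn":0},{"x":0,"y":0,"z":0,"turn":0}], grip=15, newtons=40)

```text
t: 19.05
tool_pos: [0.5797, -0.2965, -0.0246]
tool_rot: [2.55, 1.832, 0.001]
contact_force: [-0.1, -1.1, 5.2]
opening: 0.0319
grip_force: 40.1
```

Run:
```python
from h import *
np.set_printoptions(precision=4,suppress=True)
o=ctrl.get_obs();W=cam('wrist',o);print(o['t'],o['tool_pos'],o['contact_force'],o['opening']);R=Ro.from_rotvec(o['tool_rot']).as_matrix()
im=ctrl.get_image('wrist');cv2.imwrite('pics/l2.png',im[:,:,::-1])
zs=dict(loupe_mid=.017,loupe_rim=0)
for q in zs:
    for d in ctrl.mark_of('wrist',q)[:2]:
        X=atz(W,d['pixel'],zs[q]);print(q,np.round(d['pixel'],1),round(d['confidence'],2),X,R.T@(X-o['tool_pos'])/.025)
print(ctrl.look_for('wrist','loupe')[:2])
```

```text
19.05 [ 0.5797 -0.2965 -0.0246] [-0.0859 -1.1391  5.1912] 0.031882556259843056
loupe_mid [272.8 273. ] 0.59 [ 0.5805 -0.295   0.017 ] [ 0.0676  0.015  -1.666 ]
loupe_rim [271.8 259.6] 0.88 [ 0.5797 -0.2957  0.    ] [ 0.03  -0.009 -0.986]
[{'rect': [238.6, 227.7, 72.3, 98.9], 'confidence': 0.66}]
```

carry_out(moves=[{"x":0,"y":0,"z":-0.1,"turn":0},{"x":0,"y":0,"z":-0.2,"turn":0},{"x":0,"y":0,"z":-0.4,"turn":0},{"x":0,"y":0,"z":-0.8,"turn":0},{"x":0,"y":0,"z":-1,"turn":0},{"x":0,"y":0,"z":-1,"turn":0},{"x":0,"y":0,"z":-1,"turn":0},{"x":0,"y":0,"z":-1,"turn":0}])

```text
t: 20.05
tool_pos: [0.5788, -0.2959, 0.1135]
tool_rot: [-2.551, -1.833, 0.0]
contact_force: [0.4, -0.3, 0.1]
opening: 0.0318
grip_force: 39.5
```

carry_out(moves=[{"x":0.84,"y":-0.78,"z":0,"turn":0},{"x":0.84,"y":-0.78,"z":0,"turn":0},{"x":0.84,"y":-0.78,"z":0,"turn":0},{"x":0.84,"y":-0.78,"z":0,"turn":0},{"x":0.84,"y":-0.78,"z":0,"turn":0},{"x":0.84,"y":-0.78,"z":0,"turn":0},{"x":0.84,"y":-0.78,"z":0,"turn":0},{"x":0.84,"y":-0.78,"z":0,"turn":0}])

```text
t: 20.85
tool_pos: [0.4841, -0.0861, 0.1125]
tool_rot: [2.552, 1.832, 0.0]
contact_force: [0.6, 0.6, 0.1]
opening: 0.0316
grip_force: 39.6
```

```bash
cat > m.py <<'E'
from h import *
np.set_printoptions(precision=4,suppress=True)
o=ctrl.get_obs();W=cam('wrist',o);print(o['t'],o['tool_pos'],o['contact_force'],o['opening'],o['grip_force']);R=Ro.from_rotvec(o['tool_rot']).as_matrix();print(R)
im=ctrl.get_image('wrist');cv2.imwrite('pics/n%d.png'%(o['t']*100),im[:,:,::-1])
zl=o['tool_pos'][2]+.0246
zs=dict(loupe_mid=zl+.017,loupe_rim=zl,strap_hinge=.042,strap_knob=.042,pointer_mark=.079,cutting_tip=.034,blank=.024)
for q in zs:
    for d in ctrl.mark_of('wrist',q)[:2]:
        X=atz(W,d['pixel'],zs[q]);print(q,np.round(d['pixel'],1),round(d['confidence'],2),X,R.T@(X-o['tool_pos'])*1000)
print(ctrl.look_for('wrist','loupe')[:2])
E
python3 m.py
```

```text
20.85 [ 0.4841 -0.0861  0.1125] [0.6075 0.561  0.0809] 0.031638889014158324 39.57279912487138
[[ 0.3195  0.9476  0.0002]
 [ 0.9476 -0.3195  0.    ]
 [ 0.0001  0.0002 -1.    ]]
loupe_mid [274.5 274.4] 0.9 [ 0.4855 -0.0855  0.1541] [  0.9626   1.1528 -41.5997]
loupe_rim [273.1 259.8] 0.63 [ 0.4847 -0.0856  0.1371] [  0.6169   0.4341 -24.5999]
strap_hinge [331.5 198.2] 0.63 [ 0.5304 -0.091   0.042 ] [10.1013 45.4273 70.4934]
strap_knob [217.  196.9] 0.6 [ 0.4464 -0.0616  0.042 ] [ 11.1209 -43.5651  70.4743]
pointer_mark [278.1  74.5] 0.69 [0.5176 0.0029 0.079 ] [94.9761  3.2625 33.4907]
pointer_mark [274.  260.8] 0.29 [ 0.4765 -0.111   0.079 ] [-26.0752   0.7717  33.481 ]
cutting_tip [277.  132.3] 0.87 [ 0.506  -0.0306  0.034 ] [59.6091  2.9899 78.4879]
blank [272.8 178.4] 0.64 [ 0.4911 -0.0647  0.024 ] [22.4788 -0.3036 88.4845]
blank [277.7  72.1] 0.62 [0.5205 0.0107 0.024 ] [103.2645   3.4887  88.4913]
[{'rect': [237.8, 226.9, 74.9, 99.4], 'confidence': 0.8}, {'rect': [206.6, 0.0, 142.9, 231.8], 'confidence': 0.74}]
```

carry_out(moves=[{"x":0.14,"y":0.48,"z":0.28,"turn":0},{"x":0.14,"y":0.48,"z":0.28,"turn":0},{"x":0.14,"y":0.48,"z":0.28,"turn":0},{"x":0.14,"y":0.48,"z":0.28,"turn":0},{"x":0.14,"y":0.48,"z":0.28,"turn":0},{"x":0.14,"y":0.48,"z":0.28,"turn":0},{"x":0.14,"y":0.48,"z":0.28,"turn":0},{"x":0,"y":0,"z":0,"turn":0}])

```text
t: 22.1
tool_pos: [0.5726, -0.0912, 0.0618]
tool_rot: [-2.551, -1.831, 0.002]
contact_force: [-0.6, 0.1, -0.3]
opening: 0.0316
grip_force: 39.6
```

```bash
python3 m.py; cp pics/n*.png /tmp/; ls pics
```

```text
22.1 [ 0.5726 -0.0912  0.0618] [-0.6153  0.0949 -0.2581] 0.03163312261425948 39.6203166761552
[[ 0.3198  0.9475 -0.0019]
 [ 0.9475 -0.3198  0.0005]
 [-0.0001 -0.002  -1.    ]]
loupe_mid [273.9 274.6] 0.59 [ 0.5738 -0.0907  0.1034] [  0.8624   0.8797 -41.6019]
loupe_rim [275.2 261.3] 0.59 [ 0.574  -0.0919  0.0864] [ -0.2087   1.5027 -24.603 ]
strap_hinge [207.7 250.4] 0.61 [ 0.5285 -0.0897  0.042 ] [-12.6608 -42.2163  19.9203]
strap_hinge [100.3 111.9] 0.55 [0.5017 0.01   0.042 ] [ 73.2598 -99.4733  20.0252]
strap_knob [ 74.5 250. ] 0.98 [ 0.4467 -0.0618  0.042 ] [ -12.4649 -128.6615   20.0915]
pointer_mark [103.3 113.4] 0.81 [0.5204 0.0023 0.079 ] [ 71.8779 -79.4026 -17.0145]
cutting_tip [142.  169.7] 0.92 [ 0.5069 -0.0283  0.034 ] [ 38.62   -82.3156  27.9947]
blank [150.4 226.8] 0.78 [ 0.4913 -0.0664  0.024 ] [ -2.5558 -84.9099  38.0039]
[{'rect': [237.2, 226.7, 74.1, 101.9], 'confidence': 0.81}]
both.png
c1.png
l1.png
l2.png
m5.png
m6.png
m7.png
n2085.png
n2210.png
s5.png
scene0.png
side0.png
w1.png
w2.png
w3.png
w4.png
w5.png
wrist0.png
```

carry_out(moves=[{"x":0,"y":-0.9,"z":0,"turn":0},{"x":0,"y":-0.9,"z":0,"turn":0},{"x":0,"y":-0.9,"z":0,"turn":0},{"x":0,"y":-0.9,"z":0,"turn":0},{"x":0,"y":-0.9,"z":0,"turn":0},{"x":0,"y":-0.9,"z":0,"turn":0},{"x":0,"y":-0.9,"z":0,"turn":0},{"x":0,"y":0,"z":0,"turn":0}])

```text
t: 23.35
tool_pos: [0.421, -0.0396, 0.0625]
tool_rot: [-2.551, -1.833, 0.001]
contact_force: [-0.2, -0.3, -0.4]
opening: 0.0318
grip_force: 39.7
```

```bash
python3 m.py
```

```text
23.35 [ 0.421  -0.0396  0.0625] [-0.2004 -0.3369 -0.3752] 0.03175687663213377 39.67470890900586
[[ 0.3188  0.9478 -0.0008]
 [ 0.9478 -0.3188  0.0003]
 [-0.     -0.0009 -1.    ]]
loupe_mid [277.1 276.1] 0.87 [ 0.4233 -0.0403  0.1041] [  0.1066   2.3456 -41.602 ]
loupe_rim [272.8 260.9] 0.9 [ 0.4213 -0.0397  0.0871] [  0.0097   0.2817 -24.6003]
strap_hinge [454.1 252.7] 0.92 [ 0.5284 -0.091   0.042 ] [-14.4206 118.1354  20.4056]
strap_knob [323.2 249.5] 0.83 [ 0.4482 -0.0617  0.042 ] [-12.2437  32.7887  20.479 ]
pointer_mark [432.5 115.5] 0.94 [0.5155 0.0035 0.079 ] [ 70.9693  75.789  -16.5586]
pointer_mark [276.9 260.2] 0.37 [ 0.4223 -0.0435  0.079 ] [ -3.2346   2.4256 -16.495 ]
cutting_tip [391.4 173. ] 0.9 [ 0.5038 -0.029   0.034 ] [36.4974 75.0858 28.4423]
blank [379.9 225.5] 0.75 [ 0.4908 -0.0649  0.024 ] [-1.712  74.2432 38.4433]
[{'rect': [236.8, 226.4, 74.6, 100.9], 'confidence': 0.87}]
```

Run:
```python
from h import *
np.set_printoptions(precision=4,suppress=True)
def V(p,M): return cam('wrist',dict(tool_pos=p,tool_rot=Ro.from_matrix(np.array(M)).as_rotvec()))
A=V([.625,0,.1944],[[0,1,0],[1,0,0],[0,0,-1]])
B=V([.489,-.076,.1944],[[-.9458,.3249,0],[.3249,.9458,0],[0,0,-1]])
C=V([.4502,-.0627,.1981],[[-.0339,.9994,.001],[.9994,.0339,-.0004],[-.0005,.001,-1]])
D=V([.4841,-.0861,.1125],[[.3195,.9476,.0002],[.9476,-.3195,0],[.0001,.0002,-1]])
E=V([.5726,-.0912,.0618],[[.3198,.9475,-.0019],[.9475,-.3198,.0005],[-.0001,-.002,-1]])
F=V([.421,-.0396,.0625],[[.3188,.9478,-.0008],[.9478,-.3188,.0003],[0,-.0009,-1]])
T=dict(mark=[(155.6,193),(363.4,199.1),(353.3,124.5),(278.1,74.5),(103.3,113.4),(432.5,115.5)],
tip=[(160.8,213.6),(318.4,187.3),None,(277,132.3),(142,169.7),(391.4,173)],
hinge=[(188,267.7),(276.7,226.4),(346.9,213.6),(331.5,198.2),(207.7,250.4),(454.1,252.7)],
knob=[None,None,(270.4,184.8),(217,196.9),(74.5,250),(323.2,249.5)])
for k,v in T.items():
    L=[(c,p) for c,p in zip([A,B,C,D,E,F],v) if p]
    print(k,'EF',tri(L[-2:])[0],'DEF',tri(L[-3:])[0],'all',tri(L))
```

```text
mark EF [0.5179 0.003  0.0737] DEF [0.5178 0.0031 0.0738] all (array([0.5178, 0.0032, 0.0756]), [array([1.8, 0.3]), array([ 0.7, -0.8]), array([-1.3,  1.1]), array([ 0.2, -0.1]), array([-2.2, -0.1]), array([ 1.6, -1. ])])
tip EF [ 0.505  -0.0291  0.0304] DEF [ 0.5054 -0.0297  0.0302] all (array([ 0.5048, -0.0298,  0.0308]), [array([1.7, 0.5]), array([ 1.2, -0.3]), array([-1.8, -0.6]), array([-0.1,  2.6]), array([ 0.1, -0. ])])
hinge EF [ 0.5283 -0.0902  0.0422] DEF [ 0.5291 -0.0904  0.0424] all (array([ 0.5292, -0.0887,  0.042 ]), [array([-1.6,  0.7]), array([-2.2,  1.9]), array([0.1, 1.4]), array([-2.3, -2.3]), array([ 0.4, -1.6]), array([ 0.7, -3.4])])
knob EF [ 0.448  -0.0613  0.0436] DEF [ 0.4475 -0.0614  0.0434] all (array([ 0.4474, -0.0607,  0.0434]), [array([0.3, 1.9]), array([ 0.5, -1.2]), array([-1.1, -1.1]), array([-1.2, -0.2])])
```

Run:
```python
import cv2,numpy as np
for f,mk,tp in(('n2210',(103,113),(142,170)),('n2335',(432,115),(391,173))):
    g=cv2.imread(f'pics/{f}.png',0)
    for n,(c,r) in(('mark',mk),('tip',tp)):
        print(f,n,'cols',c-13,'rows',r-10);print('\n'.join(' '.join('%3d'%v for v in row) for row in g[r-10:r+11,c-13:c+14]))
```

```text
n2210 mark cols 90 rows 103
131 128 123 126 127 126 151 245 244 245 245 244 244 245 245 244 245 244 244 244 248 127 109 124 127 128 129
132 128 127 126 124 123 149 243 244 245 245 245 245 245 245 245 245 244 243 245 246 134 122 124 121 127 128
129 133 125 126 125 125 126 241 245 245 245 243 244 245 245 245 244 245 245 244 244 144 122 123 124 126 127
130 130 128 129 127 125 125 239 245 245 245 244 245 245 245 245 245 244 244 243 244 162 126 125 125 126 126
133 129 127 124 125 124 123 216 245 245 245 245 245 244 245 245 244 245 244 245 244 203 131 126 126 126 127
130 129 127 127 125 127 122 184 245 246 245 246 245 244 245 245 245 245 243 244 245 233 131 125 127 127 129
129 128 123 125 125 128 126 180 246 246 245 245 244 245 245 245 245 245 243 244 244 241 131 110 125 124 125
131 132 125 127 129 124 124 178 245 245 245 245 245 245 246 245 244 245 244 244 244 246 123 105 126 123 128
131 124 127 129 125 124 122 148 245 245 245 245 245 244 245 245 244 244 244 244 243 247 131 111 124 127 128
130 131 131 128 124 128 120 129 249 241 242 240 240 240 241 242 242 240 241 240 241 245 136 113 126 
[... 7384 characters left out ...]
 240 245 244 245 244 212 148 138 134 137 139 141 138
132 131 137 138 138 132 130 105 106 114 116 124 129 233 245 245 244 244 244 243 181 142 137 136 137 141 137
132 131 134 134 134 135 110 102 110 121 124 123 209 244 246 246 246 244 243 243 240 186 141 133 136 139 138
130 136 135 138 136 132 102 102 109 116 125 198 241 245 246 245 245 244 244 243 243 243 155 135 140 141 138
132 135 135 137 134 134 102 105 110 113 150 238 243 245 245 244 244 244 244 245 244 244 242 162 138 139 139
133 137 136 137 131 135 103 102 109 112 153 239 244 244 244 245 245 245 245 245 244 243 243 165 136 140 134
132 136 138 139 133 125 104 104 107 110 157 240 244 244 244 244 243 243 245 245 243 243 233 158 140 144 134
```

Run:
```python
from h import *
np.set_printoptions(precision=4,suppress=True)
def V(p,M): return cam('wrist',dict(tool_pos=p,tool_rot=Ro.from_matrix(np.array(M)).as_rotvec()))
E=V([.5726,-.0912,.0618],[[.3198,.9475,-.0019],[.9475,-.3198,.0005],[-.0001,-.002,-1]])
F=V([.421,-.0396,.0625],[[.3188,.9478,-.0008],[.9478,-.3188,.0003],[0,-.0009,-1]])
m=tri([(E,(104.5,112.5)),(F,(432.8,113.5))]);t=tri([(E,(142.8,174)),(F,(394.3,173.7))]);print(m,t)
T=(atz(E,(142.8,174),.034)+atz(F,(394.3,173.7),.034))/2
print('tip',T,atz(E,(142.8,174),.034),atz(F,(394.3,173.7),.034))
o=ctrl.get_obs();R=Ro.from_rotvec(o['tool_rot']).as_matrix();print(o['tool_pos'],o['t'])
print('move mm',R.T@(np.array([T[0],T[1],.0504])-o['tool_pos'])*1000)
a=cv2.imread('pics/l2.png',0)
for f in ('n2085','n2210','n2335'):
    b=cv2.imread(f'pics/{f}.png',0);r=cv2.matchTemplate(b[215:345,230:320],a[225:330,240:310],cv2.TM_CCOEFF_NORMED);print(f,cv2.minMaxLoc(r)[1:4:2],'expect (10,10)')
g=cv2.imread('pics/n2085.png',0)
for n,(c,r) in(('mark',(278,74)),('tip',(277,134))):
    print('D',n,'cols',c-10,'rows',r-5);print('\n'.join(' '.join('%3d'%v for v in row) for row in g[r-5:r+6,c-10:c+11]))
```

```text
(array([0.5184, 0.0035, 0.0731]), [array([-0. , -0.1]), array([-0. ,  0.1])]) (array([ 0.5057, -0.0306,  0.0326]), [array([-0. , -0.5]), array([-0. ,  0.5])])
tip [ 0.5058 -0.0304  0.034 ] [ 0.5062 -0.0309  0.034 ] [ 0.5054 -0.03    0.034 ]
[ 0.4234 -0.0406  0.0631] 23.8
move mm [35.9792 74.836  12.6963]
n2085 (0.9954208731651306, (10, 10)) expect (10,10)
n2210 (0.9968093633651733, (10, 10)) expect (10,10)
n2335 (0.9955945014953613, (10, 10)) expect (10,10)
D mark cols 268 rows 69
132 132 135 133 132  99 244 249 249 249 248 249 248 248 248 248 248 136 128 132 132
135 131 134 133 129  95 244 249 249 248 248 249 249 249 248 248 248 142 130 133 134
130 134 132 135 132 101 244 249 249 248 249 249 249 248 248 248 248 163 134 130 134
133 131 136 134 131  98 245 249 249 248 248 249 249 248 247 247 248 163 133 134 136
133 133 137 134 132 147 245 250 249 248 248 249 248 248 248 248 247 162 130 133 130
135 129 133 137 130 114 236 243 243 243 244 245 245 246 246 246 250 166 134 133 132
135 130 134 133 131 127 140 134 139 142 140 139 141 141 138 136 134 135 130 134 132
135 131 133 135 132 128 12
[... 557 characters left out ...]
 136 134 135 137 135 137 138
138 132 134 135 139 133 129 133 133 162 114 132 133 133 132 132 133 136 129 136 139
136 132 134 134 140 130 131 129 105 235 188 111 129 133 134 131 136 138 136 132 133
139 138 134 135 137 130 129 108 206 240 241 187 106 129 132 134 136 132 135 137 132
140 136 134 134 134 133 127 139 238 243 244 242 226 130 130 131 135 134 133 137 134
139 135 136 134 137 130 111 231 244 245 244 243 242 217 127 129 137 138 133 134 137
139 136 133 136 137 128 155 241 245 244 244 243 242 241 214 122 131 132 135 138 134
136 137 133 135 137 105 237 242 244 243 243 244 242 243 242 202 146 134 135 134 137
135 133 134 134 134 159 238 243 242 242 244 243 244 244 243 240 155 135 135 136 138
```

```bash
cat > v.py <<'E'
from h import *
import sys
np.set_printoptions(precision=5,suppress=True)
o=ctrl.get_obs();W=cam('wrist',o);print(o['t'],o['tool_pos'],o['tool_rot'],abs(o['dq']).max())
g=cv2.cvtColor(ctrl.get_image('wrist'),cv2.COLOR_RGB2GRAY)
for n,X in(('mark',[.5184,.0035,.0745]),('tip',[.5057,-.0306,.034])):
    c,r=np.round(proj(W,X)).astype(int)
    print(n,'cols',c-11,'rows',r-5);print('\n'.join(' '.join('%3d'%v for v in row) for row in g[r-5:r+6,c-11:c+12]))
E
python3 v.py
```

```text
23.8 [ 0.42342 -0.04062  0.06311] [-2.55159 -1.83253  0.00025] 0.006431814865778189
mark cols 417 rows 108
139 137 121 111 237 249 250 249 249 249 249 249 249 249 249 249 249 249 177 138 134 132 134
138 138 116 130 239 249 249 250 249 249 249 249 250 249 249 249 248 240 166 132 135 134 133
140 137 113 166 244 249 250 249 249 249 249 249 250 249 249 248 249 239 168 135 133 131 133
138 137 117 181 245 249 250 250 249 249 249 249 249 249 249 249 249 225 155 133 135 132 135
136 140 119 225 249 251 251 250 250 250 250 251 250 250 249 248 249 204 145 140 132 134 133
136 135 123 177 211 213 213 241 245 246 246 247 247 247 247 248 253 195 139 136 136 133 135
136 136 135 145 145 146 147 149 145 146 142 151 151 152 147 147 154 138 137 134 133 131 133
137 135 138 141 141 136 140 139 139 137 138 140 138 139 138 137 134 140 138 134 136 133 136
135 138 137 140 139 138 136 138 137 134 139 138 138 137 137 134 136 139 139 135 136 134 137
138 137 139 143 136 139 139 135 138 135 137 134 136 139 139 133 136 135 139 133 132 136 138
137 133 142 138 140 140 141 136 135 134 137 141 139 138 133 131 136 138 1
[... 352 characters left out ...]
 133 137 139 139 139 137 135 138 138 137 136 140 140 137
134 136 136 135 121 108 107 116 127 135 153 141 135 140 138 136 138 139 137 134 139 139 133
132 137 134 123 104 105 109 125 133 136 233 228 152 141 139 138 139 135 136 134 142 138 135
133 137 134 115 106 105 117 123 135 204 242 243 212 147 137 138 137 136 138 137 143 137 135
136 136 120 104 106 115 120 131 172 239 244 244 244 213 150 141 141 138 134 137 139 135 134
136 124 105 104 112 116 125 130 233 244 245 244 244 244 211 148 138 136 135 139 142 141 134
136 112 104 110 119 121 126 228 244 246 244 245 244 244 242 185 140 137 137 136 142 136 134
136 101 107 115 121 125 196 242 245 246 245 245 245 243 243 242 184 142 139 144 138 137 137
```

carry_out(moves=[{"x":0,"y":0.9,"z":0,"turn":0},{"x":0,"y":0.9,"z":0,"turn":0},{"x":0,"y":0.9,"z":0,"turn":0},{"x":0,"y":0.9,"z":0,"turn":0},{"x":0,"y":0.9,"z":0,"turn":0},{"x":0,"y":0.9,"z":0,"turn":0},{"x":0,"y":0.9,"z":0,"turn":0},{"x":0,"y":0,"z":0,"turn":0}])

```text
t: 24.65
tool_pos: [0.5745, -0.0917, 0.0632]
tool_rot: [2.551, 1.832, 0.001]
contact_force: [-0.8, -0.3, -0.5]
opening: 0.032
grip_force: 39.7
```

carry_out(moves=[{"x":0,"y":0,"z":0,"turn":0},{"x":0,"y":0,"z":0,"turn":0},{"x":0,"y":0,"z":0,"turn":0},{"x":0,"y":0,"z":0,"turn":0},{"x":0,"y":0,"z":0,"turn":0},{"x":0,"y":0,"z":0,"turn":0},{"x":0,"y":0,"z":0,"turn":0},{"x":0,"y":0,"z":0,"turn":0}])

```text
t: 25.45
tool_pos: [0.5723, -0.0907, 0.0632]
tool_rot: [2.552, 1.833, 0.0]
contact_force: [-0.4, 0.1, 0.5]
opening: 0.0319
grip_force: 39.7
```

```bash
python3 v.py
```

```text
25.45 [ 0.57232 -0.09072  0.06316] [2.55152 1.83273 0.00014] 0.0011143403459189728
mark cols 94 rows 108
129 127 125 125 130 182 245 247 246 247 245 246 246 246 245 245 245 245 245 244 138 106 124
127 134 127 125 128 154 245 247 246 246 246 245 246 246 245 246 245 245 245 248 127 105 124
130 131 129 126 126 130 243 246 247 246 246 246 246 246 246 246 245 246 245 249 133 112 125
128 127 130 124 129 132 242 246 246 246 246 245 246 246 246 245 245 245 245 248 142 118 128
132 129 127 126 126 127 241 246 247 245 246 245 245 246 246 246 246 245 245 245 153 116 130
129 128 128 124 126 127 169 244 246 246 246 247 247 249 249 249 249 249 237 237 164 112 127
131 131 130 129 125 129 130 140 141 143 143 141 139 139 146 144 139 139 136 129 112 126 129
131 127 127 128 125 128 129 127 128 129 138 132 125 127 130 129 128 126 128 128 126 128 126
131 129 127 125 125 125 129 129 130 131 133 129 127 125 128 132 128 127 124 129 129 124 125
130 128 132 128 128 129 131 129 128 133 132 131 126 128 130 131 129 126 130 129 127 126 126
129 128 128 130 125 128 128 129 127 129 135 131 126 124 128 132 130 127 126
[... 350 characters left out ...]
 127 130 127 126 132 131 131 114 106 112 125 122 122 127
124 130 133 134 126 130 134 132 129 127 127 127 145 155 148 137 128 110 107 112 125 124 125
125 130 128 133 129 132 134 132 128 130 130 199 234 172 159 151 137 123 116 107 113 123 126
122 127 131 130 130 127 132 132 129 127 101 234 241 237 152 155 148 142 132 119 113 116 120
126 129 131 130 129 133 130 129 131 129 200 239 239 238 208 190 162 150 144 132 125 114 108
126 128 127 134 131 129 132 129 130 156 237 241 240 240 239 238 187 161 150 145 133 125 118
127 125 128 130 129 131 131 131 133 217 241 241 241 239 240 239 236 191 157 154 140 133 125
122 127 128 132 127 126 134 130 160 238 241 242 241 241 240 238 238 237 211 164 154 145 130
```

Run:
```python
from h import *
np.set_printoptions(precision=4,suppress=True)
E=cam('wrist',dict(tool_pos=[.57232,-.09072,.06316],tool_rot=[2.55152,1.83273,.00014]))
F=cam('wrist',dict(tool_pos=[.42342,-.04062,.06311],tool_rot=[-2.55159,-1.83253,.00025]))
print(tri([(E,(106.9,113.4)),(F,(426.75,113.4))]))
for e,f in((144,389.6),(144.2,390),(144.5,390.6)): print(tri([(E,(e,173.6)),(F,(f,173.4))])[0])
T=(atz(E,(144.2,173.6),.034)+atz(F,(390,173.4),.034))/2
o=ctrl.get_obs();R=Ro.from_rotvec(o['tool_rot']).as_matrix()
print(T,R.T@(np.array([T[0],T[1],.0504])-o['tool_pos'])*1000)
```

```text
(array([0.5183, 0.0034, 0.073 ]), [array([0., 0.]), array([ 0., -0.])])
[ 0.5057 -0.0305  0.0325]
[ 0.5059 -0.0306  0.0327]
[ 0.5062 -0.0306  0.0329]
[ 0.506  -0.0304  0.034 ] [ 36.0318 -82.1554  12.7221]
```

carry_out(moves=[{"x":0,"y":-0.662,"z":0,"turn":0},{"x":0,"y":-0.662,"z":0,"turn":0},{"x":0,"y":-0.662,"z":0,"turn":0},{"x":0,"y":-0.662,"z":0,"turn":0},{"x":0,"y":-0.662,"z":0,"turn":0},{"x":0.474,"y":0,"z":0,"turn":0},{"x":0.474,"y":0,"z":0,"turn":0},{"x":0.474,"y":0,"z":0,"turn":0}])

```text
t: 26.3
tool_pos: [0.5064, -0.0297, 0.0635]
tool_rot: [2.551, 1.833, 0.001]
contact_force: [-0.6, -0.2, -0.7]
opening: 0.0318
grip_force: 39.7
```

carry_out(moves=[{"x":0,"y":0,"z":0.14,"turn":0},{"x":0,"y":0,"z":0.14,"turn":0},{"x":0,"y":0,"z":0.14,"turn":0},{"x":0,"y":0,"z":0.12,"turn":0},{"x":0,"y":0,"z":0,"turn":0},{"x":0,"y":0,"z":0,"turn":0},{"x":0,"y":0,"z":0,"turn":0},{"x":0,"y":0,"z":0,"turn":0}])

```text
t: 27.1
tool_pos: [0.5054, -0.0308, 0.0498]
tool_rot: [2.551, 1.832, 0.0]
contact_force: [0.1, -0.2, 0.5]
opening: 0.0316
grip_force: 39.7
```

carry_out(moves=[{"x":0,"y":0,"z":0,"turn":0},{"x":0,"y":0,"z":0,"turn":0},{"x":0,"y":0,"z":0,"turn":0},{"x":0,"y":0,"z":0,"turn":0},{"x":0,"y":0,"z":0,"turn":0},{"x":0,"y":0,"z":0,"turn":0},{"x":0,"y":0,"z":0,"turn":0},{"x":0,"y":0,"z":0,"turn":0}])

```text
t: 27.9
tool_pos: [0.5052, -0.0306, 0.0496]
tool_rot: [-2.552, -1.833, 0.0]
contact_force: [0.3, 0.6, -0.7]
opening: 0.0319
grip_force: 39.7
```

Run:
```python
from h import *
np.set_printoptions(precision=4,suppress=True)
o=ctrl.get_obs();R=Ro.from_rotvec(o['tool_rot']).as_matrix();print(o['t'],o['tool_pos'],o['contact_force'],abs(o['dq']).max());print(R)
t=R@[.0003,.0008,-.0246]+o['tool_pos'];print('rim est',t)
for n in('wrist','side','scene'):
    C=cam(n);im=ctrl.get_image(n)
    if n=='wrist':
        a=cv2.imread('pics/l2.png',0);g=cv2.cvtColor(im,cv2.COLOR_RGB2GRAY);print(cv2.minMaxLoc(cv2.matchTemplate(g[215:345,230:320],a[225:330,240:310],cv2.TM_CCOEFF_NORMED))[1::2])
    for q,X in(('loupe_rim',t),('pointer_mark',[.5183,.0034,.0743]),('strap_knob',[.448,-.0613,.042])): print(n,q,proj(C,X),[(np.round(d['pixel'],1),round(d['confidence'],2)) for d in ctrl.mark_of(n,q)[:3]])
```

```text
27.9 [ 0.5052 -0.0306  0.0496] [ 0.2553  0.6175 -0.6719] 0.000710464068209596
[[ 0.3193  0.9477 -0.    ]
 [ 0.9477 -0.3193  0.    ]
 [ 0.     -0.     -1.    ]]
rim est [ 0.5061 -0.0306  0.0742]
(0.9697592854499817, (10, 10))
wrist loupe_rim [273.8206 260.3754] [(array([273.1, 259.4]), 0.89)]
wrist pointer_mark [275.2961 190.8181] [(array([273.6, 189.9]), 0.64)]
wrist strap_knob [203.4709 308.119 ] []
side loupe_rim [270.6995 206.135 ] [(array([269.6, 204.5]), 0.62), (array([270.5, 234.5]), 0.6)]
side pointer_mark [271.467  200.1297] [(array([268.6, 237. ]), 0.21)]
side strap_knob [252.4944 225.7254] [(array([230. , 191.6]), 0.57), (array([252.4, 228.2]), 0.51)]
scene loupe_rim [297.9358 211.9177] [(array([301.2, 215.3]), 0.62)]
scene pointer_mark [285.1193 220.7619] [(array([287.4, 222.1]), 0.65), (array([246.8, 309. ]), 0.51), (array([329.1, 222.5]), 0.24)]
scene strap_knob [328.2356 222.0322] [(array([281.6, 305.4]), 0.59), (array([327.9, 221.7]), 0.52)]
```

```bash
python3 -c "
from station import ctrl
print(ctrl.finish_job())"
```

```text
the job is handed in; nothing more can be done
None
```

I handed the job in at about 28 s. The strap is fully down, and the loupe is held upright and steady over the cutting tip, within about 1 mm by my measurements. Its rim is at about 74 mm, my best estimate of the pointer blade's height (good to 1–2 mm). I don't have the judge's result.

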